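Load the nut mill, fit its knob and hold it pressed

ROBOT

A 6-joint arm with a two-finger parallel gripper is mounted at the origin on a cart in front of the work surface, level with it; the furniture and walls round the work are solid. World frame = base frame: x ahead of the robot, y to its left, z up, the work surface at z = 0. Lengths are in m, angles in rad, forces in N, time in s.
With the tool pointing down it reaches from about 0.35 to 0.975 m from the base axis. Payload 4.9 kg.
Tool frame: the origin (TCP) lies midway between the tips of the shut fingers; the grasp point (between the pads) lies behind it (manip.grasp_offset is the z of the grasp point in the tool frame, in m); z points along the fingers, y is the line along which they close (so a half turn about z gives the same grasp; the last joint's range is limited). The gripper opens to 85 mm and grips with 20 to 120 N. Pads are 22 mm wide; open, the fingers measure 114 mm over their backs; the gripper's body (76 mm by 85 mm) begins 54 mm behind the grasp point. The pads swing forward as they close: fully open they stand 13 mm farther back than shut.
Start: joints at [1.021, 0.053, 1.613, -0, 1.476, -0.119], TCP at [0.261, 0.568, 0.231] pointing down, gripper open.
Joint ranges: [-3.01, 3.01], [-1.01, 2.22], [0.06, 2.58], [-1.02, 4.17], [0.09, 2.62], [-3.14, 3.14]. Speed limits (rad/s): [2.57, 2.57, 3.14, 3.14, 3.14, 3.14].

INTERFACE

Orientations are given as a unit quaternion [w, x, y, z].
In Python, from bench import manip, snapshot, models gives the robot as it stands.
- The arm moves only by the shell command python3 -m pendant 'ROWS' [OPENING] [FORCE]. ROWS is JSON, one flat list of numbers, 4 for each row, row after row: the shift along the world's x, y, z in m, then the turn about the world's z in degrees. In form: [x, y, z, turn, x, y, z, turn, ...]. A call has 1 to 20 rows; each row shifts and turns the commanded pose from where the row before left it; what a row does not reach is not made up. A row lasts 1/8 s, in which the tool goes at most 62.5 mm and 10.7 degrees, less where a joint would pass 70% of its speed; a pose out of reach is approached as far as the arm can. A call is refused whole if a number of a shift passes 0.0625 or a number of a turn 10.7, either way. A call with a gripper value outside its range is refused whole. OPENING is the opening, from 0 (shut) to 1 (fully open), set as the call begins (- or left out, the last holds). The fingers move at their own pace and stop on an object; FORCE is the grip in N (left out, the last holds). Time passes only in rows, so rows that do not move let the fingers close. It gives the time, the measured TCP pose, the force, the opening and the grip force at its end, in the units of the state.
- manip.get_state(): the state, without advancing time (a new reading comes with each control period).
- snapshot(name): name is "side" or "top" or "wrist"; returns a dict with "frame" (420x560x3 uint8, red, green, blue), "vfov" (degrees; the focal length in pixels is half the picture's height over the tangent of half this angle, whatever the lens; pixels are square), "cx", "cy" (the principal point, pixels), "R" (3x3) and "t" (3): a world point X has camera coordinates R X + t. Camera axes: x right, y down, z forward; pixel columns grow to the right and rows downward; lengths in m; the calibration is good to about 2 mm. A picture is of the moment at which its call begins. There is no depth.
- manip.sign_off(): hands the job in; it is judged then, once.
Trained networks look in a picture, given as the dict that the camera call returned (one of the last four; its "shot" number tells which), for a name from the list of things; names that differ only in an ending like _2 or _b are one class to them, and where a whole thing is asked for, a point or a joint stands for the part that bears it (a point fixed in the world has none). Each returns a list of dicts, best first, with "p" (0 to 1); they miss things now and then, are a little off and sometimes report something else, mostly with a low value. They report only what shows in the picture. A call takes as long as a camera call. They do not tell look-alikes from the thing itself.
- models.cut_out(thing, picture): "mask" (420x560 bool, what is visible of it) and "xy" ([column, row] in pixels, amid what is visible of it).
- models.tip_of(thing, picture): "xy" ([column, row] in pixels: a listed point, or the origin of a listed thing).
The state is a dict: "t": time; "q": joint angles; "dq": joint speeds; "tau": joint torques, N m; "tool_pos": TCP position; "eef_rot": TCP orientation; "force": force on the tool from outside, world axes, zero at the start; "wrist_torque": the same for the moment, N m; "gripper_width": finger opening in m; "finger_force": force on a finger pad.
Only numpy, scipy, OpenCV 4.12 (cv2) and the standard library are available. Lean on these libraries where they do the work, as an engineer would, in place of code of your own. Each camera call takes 0.05 s, during which the arm holds its last target. There are 200 camera calls.

TASK

Pick up the metal scoop, tip all six hazelnuts out of it into the round hopper of the nut mill, and set the empty scoop down flat on the worktop. Then take the loose black knob, turn it so that its D-shaped bore matches the D-shaped shaft on the mill, push it fully onto the shaft and press it down against the shaft's spring, well beyond half of its travel. Finish while still holding the knob pressed down; leave the tin and the spice jar standing where they are.

Things in the scene. Friction and masses are not known exactly. Their poses are not given: they have to be found in the camera images.
- mill: nut mill, fixed: white housing, 120 (x) x 250 (y) mm, top face 55 mm above the worktop; origin at the centre of its underside. Round open steel hopper at its +y end (axis y = +65 mm): mouth 104 mm inner, 112 mm outer diameter, rim 107 mm above the worktop. Vertical shaft at its -y end (axis y = -65 mm). Behind it hangs a wall cabinet: front at world x = 0.57, underside at z = 0.45 m
- hopper_in (a point): centre of the hopper's inner floor, 59 mm above the worktop, 48 mm below the rim; axes as the mill's
- shaft_top (a point): centre of the top end of the mill's vertical steel D-shaft, 83 mm above the worktop unpressed, 28 mm above the mill's top. z up; x points out of the flat. Shaft 18 mm diameter, one flat 5 mm from the axis over its full length, top edge chamfered 1.8 mm. Stiff friction (0.25 N m) keeps it from turning; its angle in the mill differs each time
- shaft (a joint): how far the shaft is pressed down into the mill (m): 0 = up, 0.008 = stop. It springs back: about 2 N to start moving, 5 N at 4 mm, 8 N at 8 mm.
- knob: loose black knob, 46 mm diameter, 48 mm high, about 60 g, upright on the worktop; origin: centre of underside. Round skirt up to z = 23 mm, above it a grip bar 42 mm long (x), 14 mm thick (y). Bore open below, 18 mm deep, 20.6 mm diameter, its flat on the +x side 6.2 mm off the axis: it fits only with knob x along shaft_top x, within 8 degrees. The bar's +x end is pointed, with a white line on top
- knob_seat (a point): centre of the roof of the knob's bore, on its axis, 18 mm above the knob's underside; it meets point shaft_top when the knob is fully on (the skirt then still stands 10 mm above the mill's top face)
- scoop: loose aluminium scoop, about 140 g, flat on the worktop, six hazelnuts in it. Origin: centre of the floor's underside; x to the front. Floor 44 (x) x 64 (y) mm inside, 70 mm wide outside, walls 3 mm thick, 32 mm high; the front is a ramp at 33 degrees from x = 22 mm to the lip at x = 67 mm. Level handle behind, x = -25 to -115 mm, 16 mm wide, 14 mm high, centre line at z = 29 mm
- scoop_grip (a point): point on the handle's centre line, 64 mm behind the scoop's origin, 29 mm above its underside; axes as the scoop's
- scoop_lip (a point): middle of the scoop's front lip, 67 mm ahead of its origin, 32 mm above its underside
- nut0: hazelnut, 18 mm diameter and height, 10 g, in the scoop at the start; origin at its centre (its axes roll with it)
- nut1: hazelnut, 18 mm diameter and height, 10 g, in the scoop at the start; origin at its centre (its axes roll with it)
- nut2: hazelnut, 18 mm diameter and height, 10 g, in the scoop at the start; origin at its centre (its axes roll with it)
- nut3: hazelnut, 18 mm diameter and height, 10 g, in the scoop at the start; origin at its centre (its axes roll with it)
- nut4: hazelnut, 18 mm diameter and height, 10 g, in the scoop at the start; origin at its centre (its axes roll with it)
- nut5: hazelnut, 18 mm diameter and height, 10 g, in the scoop at the start; origin at its centre (its axes roll with it)
- tin: bystander: tin, 75 mm diameter, 58 mm high, origin at the centre of its underside; stands near the knob
- spice_jar: bystander: glass spice jar with a dark cap, 41 mm diameter, 105 mm high, origin at the centre of its underside; stands near the knob
There are look-alikes about, which are no part of the job. There is more than one size of the knob; the one meant has the size given above.

How it is judged:
By the outcome, as a careful person would: the job done as asked, in the order asked, and still so for the second after the job is handed in, while the arm keeps its last pose, push and grip.
It also fails if it takes over 72 s, if anything falls off the work surface, if the arm or the gripper's body presses on something with over 40 N, if the wrist force passes 120 N, or if a joint passes its speed limit or range.

## Working session

There is one attempt and no reset: what is moved stays moved. The work goes in short steps, Python scripts to look and compute and a shell command to move; the robot and the scene stay as the last step left them, time stands still between calls to the robot, and variables do not carry over. Pictures are saved under pics/ and viewed, at most 10 in all, crops included, and the job is handed in when it is done.

```bash
mkdir -p pics; ls; cat > h.py <<'E'
import numpy as np, cv2
from bench import manip, snapshot, models
def ray(s,xy):
    f=s["frame"].shape[0]/2/np.tan(np.radians(s["vfov"])/2)
    d=np.array([(xy[0]-s["cx"])/f,(xy[1]-s["cy"])/f,1.])
    R=np.array(s["R"]);t=np.array(s["t"]);return -R.T@t,R.T@d
def atz(s,xy,z):
    c,d=ray(s,xy);return c+d*(z-c[2])/d[2]
def proj(s,X):
    f=s["frame"].shape[0]/2/np.tan(np.radians(s["vfov"])/2)
    p=np.array(s["R"])@np.array(X)+np.array(s["t"]);return np.array([p[0]/p[2]*f+s["cx"],p[1]/p[2]*f+s["cy"]])
def tri(obs):
    A=np.zeros((3,3));b=np.zeros(3)
    for s,xy in obs:
        c,d=ray(s,xy);d=d/np.linalg.norm(d);P=np.eye(3)-np.outer(d,d);A+=P;b+=P@c
    return np.linalg.solve(A,b)
def save(im,name,k=1):
    im=cv2.resize(im,None,fx=k,fy=k,interpolation=cv2.INTER_CUBIC) if k!=1 else im
    cv2.imwrite("pics/"+name,im[:,:,::-1])
E
python3 - <<'E'
from h import *
np.set_printoptions(precision=3,suppress=True)
st=manip.get_state();print(st["t"],st["tool_pos"],st["eef_rot"],st["gripper_width"],manip.grasp_offset)
Z=dict(mill=0,hopper_in=.059,shaft_top=.083,knob=0,knob_seat=.018,scoop=0,scoop_grip=.029,scoop_lip=.032,tin=0,spice_jar=0)
ims=[]
for c in ["top","side"]:
    s=snapshot(c);ims.append(s["frame"]);print(c,-np.array(s["R"]).T@s["t"])
    for n,z in Z.items():
        print(n,[(np.round(d["xy"]).tolist(),round(d["p"],2),atz(s,d["xy"],z)[:2].round(3).tolist()) for d in models.tip_of(n,s)[:4]])
a=np.vstack(ims);save(cv2.resize(ims[0],(800,600)),"top.png");save(cv2.resize(ims[1],(800,600)),"side.png")
E
```

```text
pics
0.0 [0.261 0.567 0.23 ] [-0.     0.214  0.977 -0.001] 0.08493165142045601 -0.0187
top [ 0.191 -0.069  1.371]
mill [([265.0, 211.0], 0.64, [0.469, -0.017])]
hopper_in [([241.0, 207.0], 0.87, [0.47, 0.046])]
shaft_top []
knob [([423.0, 230.0], 0.84, [0.407, -0.468]), ([392.0, 214.0], 0.66, [0.454, -0.384])]
knob_seat [([431.0, 228.0], 0.81, [0.411, -0.488]), ([392.0, 209.0], 0.62, [0.466, -0.381])]
scoop [([130.0, 229.0], 0.67, [0.422, 0.374]), ([153.0, 222.0], 0.56, [0.44, 0.31])]
scoop_grip [([128.0, 228.0], 0.87, [0.42, 0.37])]
scoop_lip [([171.0, 216.0], 0.56, [0.452, 0.249])]
tin [([350.0, 222.0], 0.59, [0.435, -0.263])]
spice_jar [([430.0, 200.0], 0.88, [0.496, -0.495]), ([172.0, 215.0], 0.27, [0.46, 0.252]), ([153.0, 214.0], 0.19, [0.467, 0.309])]
side [ 0.551 -1.386  0.673]
mill [([294.0, 231.0], 0.86, [0.468, -0.012])]
hopper_in [([300.0, 205.0], 0.68, [0.48, 0.046]), ([300.0, 190.0], 0.53, [0.471, 0.174])]
shaft_top [([294.0, 218.0], 0.38, [0.471, -0.106])]
knob [([253.0, 322.0], 0.94, [0.412, -0.476]), ([281.0, 300.0], 0.79, [0.465, -0.385])]
knob_seat [([272.0, 290.0], 0.81, [0.444, -0.373]), ([256.0, 314.0], 0.75, [0.418, -0.468])]
scoop [([291.0, 191.0], 0.56, [0.434, 0.305])]
scoop_grip [([289.0, 175.0], 0.48, [0.418, 0.396])]
scoop_lip [([300.0, 186.0], 0.72, [0.467, 0.274])]
tin [([272.0, 271.0], 0.65, [0.429, -0.256])]
spice_jar [([297.0, 329.0], 0.55, [0.51, -0.488])]
```

View pics/top.png

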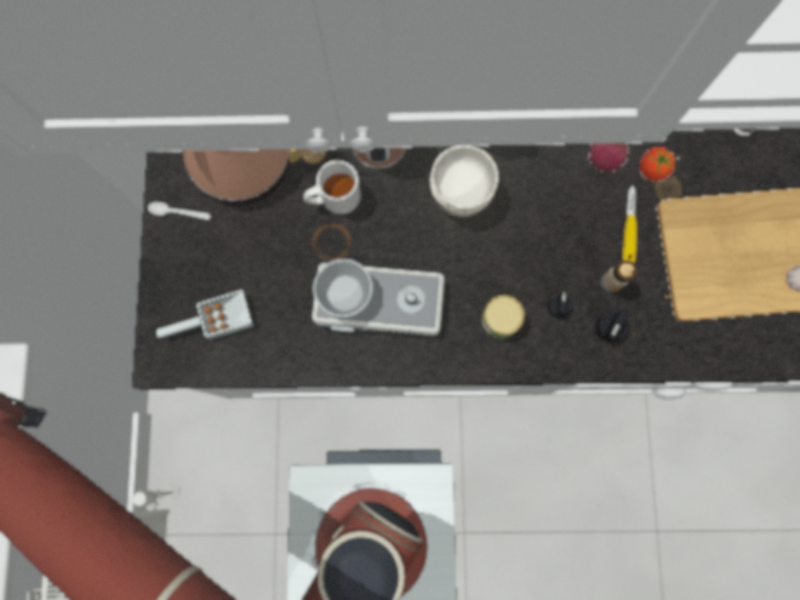

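View pics/side.png

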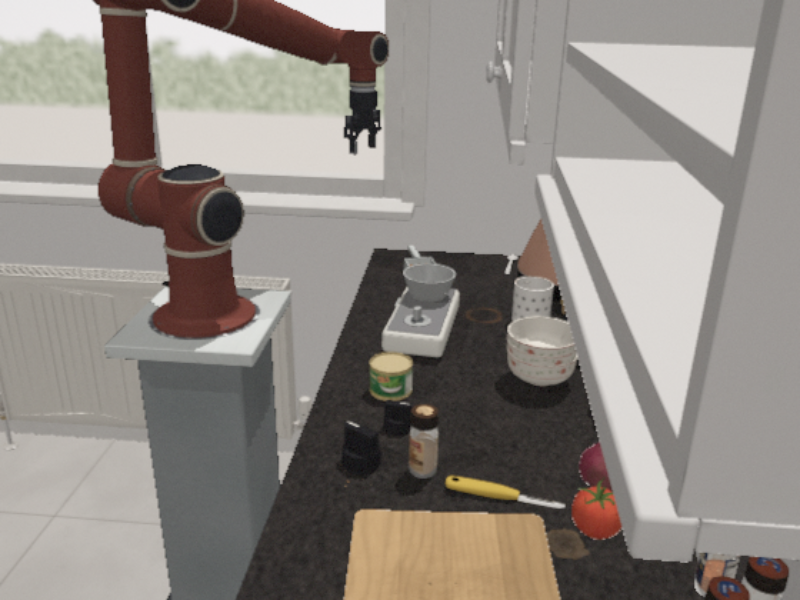

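The top view (800 px wide) shows the scoop with its nuts at (225,313) and its handle end at (160,332). The hopper is at (343,288), the shaft at (411,298), the tin at (503,316) and the jar at (620,278). Two knobs are candidates, a small one at (561,304) and a large one at (613,326). The small one is about 22 px wide, and 46 mm is about 22 px at the mill's scale, so it probably fits. I'll confirm that in a crop before I reach for it.

The tool can't tilt, so I plan to pivot the scoop in the grip by levering its handle on the fixed hopper rim. First I move over the scoop.

```bash
python3 -m pendant '[0.032,-0.039,0,-10,0.032,-0.039,0,-10,0.032,-0.039,0,-10,0.032,-0.039,0,-10,0.031,-0.039,0,-10,0,0,0,0]' 1
python3 - <<'E'
from h import *
np.set_printoptions(precision=3,suppress=True)
st=manip.get_state();print(st["q"],st["tool_pos"])
s=snapshot("wrist");print(-np.array(s["R"]).T@s["t"])
for n,z in dict(scoop=0,scoop_grip=.029,scoop_lip=.032,hopper_in=.059).items():
    print(n,[(np.round(d["xy"]).tolist(),round(d["p"],2),atz(s,d["xy"],z)[:2].round(4).tolist()) for d in models.tip_of(n,s)[:3]])
for n in["scoop"]:
    for d in models.cut_out(n,s)[:2]:
        m=d["mask"].astype(np.uint8);r=cv2.minAreaRect(cv2.findNonZero(m));print(d["p"],r,[atz(s,p,.032)[:2] for p in cv2.boxPoints(r)])
save(s["frame"],"w1.png")
E
```

```text
t: 1.85
tool_pos: [0.4217, 0.3708, 0.2315]
eef_rot: [0.0, 0.608, 0.794, 0.0]
force: [-0.1, 0.4, 0.1]
gripper_width: 0.0859
finger_force: 0.0
[ 0.589 -0.099  1.761 -0.     1.478  0.326] [0.422 0.371 0.231]
[0.403 0.437 0.374]
scoop [([277.0, 230.0], 0.85, [0.4394, 0.3093]), ([279.0, 297.0], 0.28, [0.4635, 0.2296])]
scoop_grip [([277.0, 178.0], 0.87, [0.4224, 0.3717])]
scoop_lip [([281.0, 300.0], 0.7, [0.4614, 0.2442])]
hopper_in []
0.8 ((277.42926025390625, 212.236572265625), (176.91363525390625, 68.93509674072266), 88.21009063720703) [array([0.376, 0.412]), array([0.438, 0.43 ]), array([0.496, 0.255]), array([0.425, 0.233])]
```

View pics/w1.png

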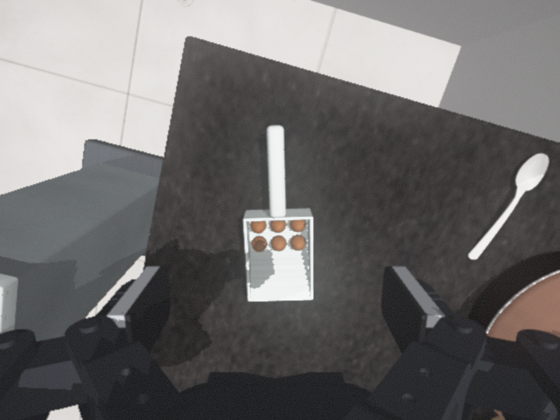

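The scoop lies along the camera's vertical: handle end (276,128), lip (281,300), and the six nuts at its rear around (278,235). The measured grip-to-lip distance is 133 mm, and it should be 131, so it checks out. Next I descend and grasp the handle.

```bash
python3 -m pendant '[0.002,-0.003,-0.06,1,0,0,-0.06,0,0,0,-0.06,0,0,0,-0.039,0,0,0,0,0]' 1
python3 -m pendant '[0,0,0,0,0,0,0,0,0,0,0,0,0,0,0,0,0,0,0,0]' 0 60
python3 -m pendant '[0,0,0.015,0,0,0,0.04,0,0,0,0.05,0,0,0,0.05,0,0,0,0,0]'
python3 - <<'E'
from h import *
s=snapshot("wrist");save(s["frame"],"w2.png")
s=snapshot("top")
for n,z in dict(hopper_in=.059,mill=0,shaft_top=.083).items():
    print(n,[(np.round(d["xy"]).tolist(),round(d["p"],2),atz(s,d["xy"],z)[:2].round(4).tolist()) for d in models.tip_of(n,s)[:3]])
save(s["frame"][170:260,200:330],"mill.png",5)
E
```

```text
t: 2.78
tool_pos: [0.4185, 0.3687, 0.0085]
eef_rot: [-0.001, 0.599, 0.801, -0.004]
force: [-0.1, 1.5, -0.1]
gripper_width: 0.0856
finger_force: 0.0
t: 3.4
tool_pos: [0.4227, 0.3703, 0.0135]
eef_rot: [0.0, 0.6, 0.8, 0.001]
force: [-0.4, -0.1, 5.4]
gripper_width: 0.0149
finger_force: 61.5
t: 4.03
tool_pos: [0.4245, 0.3717, 0.1736]
eef_rot: [0.002, 0.6, 0.8, 0.005]
force: [0.4, 0.2, -2.4]
gripper_width: 0.0148
finger_force: 60.6
hopper_in [([242.0, 209.0], 0.69, [0.4641, 0.044]), ([109.0, 220.0], 0.34, [0.4387, 0.4154])]
mill [([267.0, 212.0], 0.86, [0.467, -0.0242])]
shaft_top [([289.0, 206.0], 0.51, [0.4648, -0.0858])]
```

View pics/w2.png

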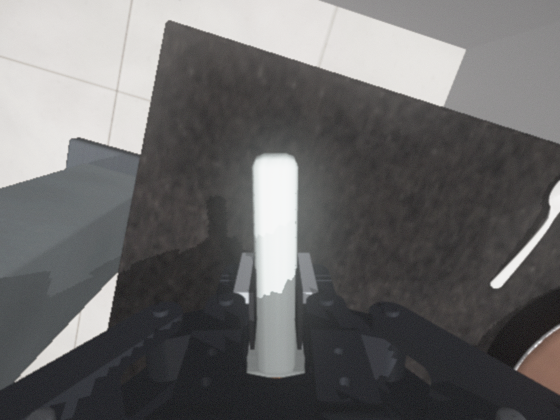

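The scoop is held by its handle, whose end is at (276,155), and the grip reads 60 N. Next I locate the hopper rim precisely and check the scoop's pitch from the side camera.

```bash
python3 - <<'E'
from h import *
np.set_printoptions(precision=4,suppress=True)
st=manip.get_state();P=np.array(st["tool_pos"])+[0,0,.0187]
a=np.radians(-73.8);u=np.array([np.cos(a),np.sin(a),0])
T=snapshot("top");S=snapshot("side")
ob={}
for nm,s in(("top",T),("side",S)):
    g=cv2.cvtColor(s["frame"],cv2.COLOR_RGB2GRAY)
    for n in("hopper_in","scoop_lip","scoop","shaft_top"):
        r=models.tip_of(n,s)
        if r: ob.setdefault(n,[]).append((s,r[0]["xy"])); print(nm,n,np.round(r[0]["xy"]),round(r[0]["p"],2))
for n,o in ob.items():
    if len(o)==2: print(n,tri(o))
print("P",P,"lip if level",P+u*.127,"origin",P+u*.06-[0,0,.029])
c=S["frame"][150:260,250:350];d=T["frame"][180:250,120:320]
save(cv2.resize(c,None,fx=6,fy=5),"side2.png");A=cv2.resize(d,None,fx=4,fy=4)
th=np.linspace(0,2*np.pi,60)
for t in th:
    p=(proj(T,[.468+.056*np.cos(t),.045+.056*np.sin(t),.107])-[120,180])*4;cv2.circle(A,tuple(int(v) for v in p),1,(255,0,0),-1)
B=cv2.resize(c,(400,320))
for t in th:
    p=(proj(S,[.468+.056*np.cos(t),.045+.056*np.sin(t),.107])-[250,150])*[4,320/110];cv2.circle(B,tuple(int(v) for v in p),1,(255,0,0),-1)
out=np.zeros((600,800,3),np.uint8);out[:280,:800]=A;out[280:,:400]=B;save(out,"both.png")
E
```

```text
top hopper_in [239. 207.] 0.67
top scoop_lip [157. 204.] 0.94
top scoop [136. 214.] 0.63
top shaft_top [288. 207.] 0.4
side hopper_in [301. 206.] 0.98
side scoop_lip [298. 147.] 0.62
side scoop [295. 151.] 0.77
hopper_in [0.4772 0.054  0.0512]
scoop_lip [0.4565 0.2514 0.1792]
scoop [0.4391 0.3139 0.1468]
P [0.4207 0.369  0.1835] lip if level [0.4561 0.2471 0.1835] origin [0.4374 0.3114 0.1545]
```

View pics/both.png

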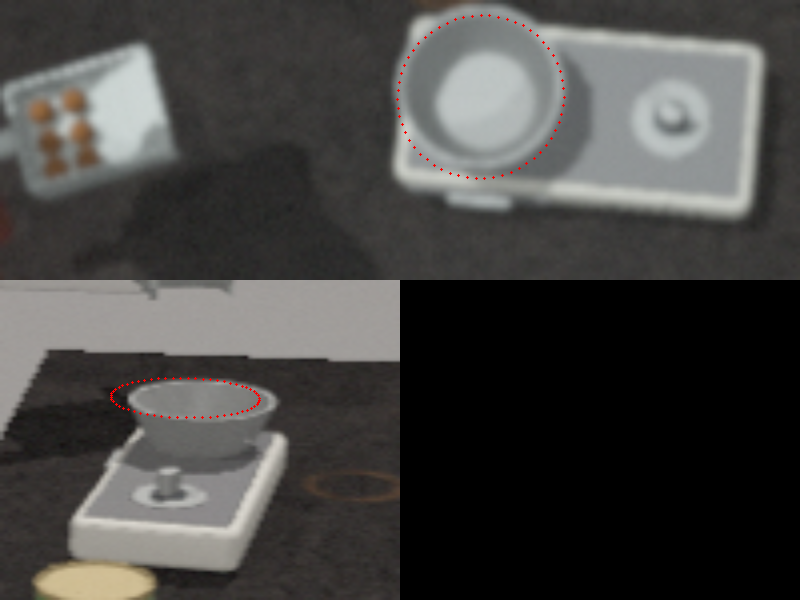

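The crops show the rim centre at top px (240,202) and side px (300.5,191), with the red overlay a few mm off it. The scoop is level and all six nuts are in it. I'll triangulate and also refine the shaft.

```bash
python3 - <<'E'
from h import *
np.set_printoptions(precision=4,suppress=True)
T=snapshot("top");S=snapshot("side");st=manip.get_state();print(st["tool_pos"])
print("rim",tri([(T,(240,202.1)),(S,(300.5,191.25))]),atz(T,(240,202.1),.107),atz(S,(300.5,191.25),.107))
print("shaft",tri([(T,(287,207.5)),(S,(292,215.3))]),atz(T,(287,207.5),.083),atz(S,(292,215.3),.083))
# mill top outline min-area rect from mask
for s in(T,S):
    r=models.cut_out("mill",s)
    if r:
        q=cv2.minAreaRect(cv2.findNonZero(r[0]["mask"].astype(np.uint8)));print(q)
        if s is T: print([atz(s,p,.055)[:2] for p in cv2.boxPoints(q)])
E
```

```text
[0.422  0.3699 0.1674]
rim [0.4775 0.0465 0.1033] [0.4734 0.0456 0.107 ] [0.481  0.0394 0.107 ]
shaft [ 0.4639 -0.0806  0.0804] [ 0.4618 -0.0808  0.083 ] [ 0.4656 -0.0855  0.083 ]
((263.5241394042969, 207.71035766601562), (90.1874008178711, 49.82728958129883), 4.763641834259033)
[array([0.4101, 0.1153]), array([0.5524, 0.1055]), array([ 0.5267, -0.148 ]), array([ 0.386 , -0.1332])]
((295.56085205078125, 218.05484008789062), (44.421443939208984, 70.04175567626953), 18.824710845947266)
```

```bash
python3 -m pendant '[-0.002,-0.015,0,-5,-0.004,-0.028,0,-9,-0.004,-0.03,0,-10,-0.005,-0.03,0,-10,-0.005,-0.032,0,-10,-0.005,-0.032,0,-10,-0.005,-0.032,0,-10,-0.005,-0.032,0,-10,-0.005,-0.032,0,-10,-0.003,-0.03,0,-10,-0.002,-0.021,0,-8,0,-0.01,0,-4,0,0,-0.02,0,0,0,-0.03,0,0,0,0,0]'
python3 - <<'E'
from h import *
st=manip.get_state();print(st["tool_pos"],st["q"],st["force"])
T=snapshot("top");S=snapshot("side")
out=np.zeros((600,800,3),np.uint8);out[:,:400]=cv2.resize(T["frame"][170:290,200:280],(400,600));out[:300,400:]=cv2.resize(S["frame"][130:250,200:360],(400,300));save(out,"st1.png")
E
```

```text
t: 6.85
tool_pos: [0.3751, 0.0459, 0.1151]
eef_rot: [-0.0, 1.0, 0.003, -0.002]
force: [-0.2, 0.4, -1.1]
gripper_width: 0.0148
finger_force: 60.6
[0.37509739 0.04590807 0.11510117] [-7.57177801e-02 -5.04617908e-01  2.27834416e+00 -1.79020969e-04
  1.37285693e+00  1.48970584e+00] [-0.19896243  0.42936571 -1.07164902]
```

View pics/st1.png

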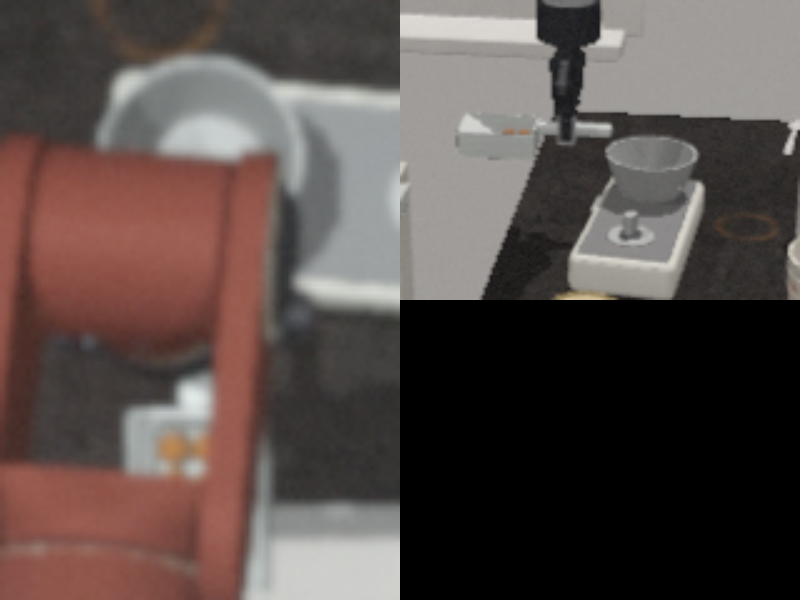

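The side crop shows the level scoop with nuts, and its handle tail (610,130) just over the hopper's near rim (607,155). I shift 4 mm further in and press down to lever the front down.

```bash
python3 -m pendant '[0.004,0,-0.008,0,0,0,-0.008,0,0,0,-0.005,0,0,0,-0.005,0,0,0,-0.004,0,0,0,-0.004,0,0,0,0,0]'
python3 - <<'E'
from h import *
S=snapshot("side");np.save("S0.npy",S["frame"])
out=cv2.resize(S["frame"][130:220,210:330],(600,450));save(out,"st2.png")
E
```

```text
t: 7.82
tool_pos: [0.3818, 0.0459, 0.0849]
eef_rot: [0.0, 1.0, 0.003, 0.001]
force: [-4.4, 0.9, 6.7]
gripper_width: 0.0142
finger_force: 65.8
```

View pics/st2.png

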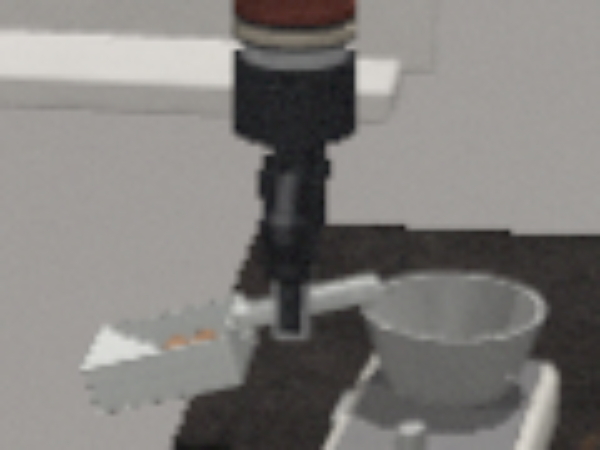

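The levering works: the front is down by about 15–17° and the nuts are still in. I press further and measure the tilt numerically.

```bash
cat >> h.py <<'E'
def aty(s,xy,y):
    c,d=ray(s,xy);return c+d*(y-c[1])/d[1]
def tilt(s,y):
    o={}
    for n in("scoop_lip","scoop_grip","scoop"):
        r=models.tip_of(n,s)
        if r:o[n]=aty(s,r[0]["xy"],y);print(n,round(r[0]["p"],2),o[n].round(4),np.round(r[0]["xy"]))
    print("cutout box",[cv2.minAreaRect(cv2.findNonZero(d["mask"].astype(np.uint8))) for d in models.cut_out("scoop",s)[:1]])
    print("nuts",[np.round(d["xy"]).tolist() for d in models.tip_of("nut0",s) if d["p"]>.3])
E
python3 - <<'E'
from h import *
tilt(snapshot("side"),.046)
E
python3 -m pendant '[0,0,-0.003,0,0,0,-0.003,0,0,0,-0.002,0,0,0,0,0]'
python3 - <<'E'
from h import *
S=snapshot("side");tilt(S,.046);np.save("S1.npy",S["frame"])
print(manip.get_state()["tool_pos"])
E
```

```text
scoop_lip 0.81 [0.2608 0.046  0.0765] [229. 196.]
scoop_grip 0.76 [0.3856 0.046  0.1061] [269. 189.]
scoop 0.84 [0.326  0.046  0.0559] [250. 203.]
cutout box [((255.490234375, 198.2877960205078), (16.97185707092285, 58.94752502441406), 77.90524291992188)]
nuts []
t: 8.68
tool_pos: [0.3828, 0.0459, 0.0777]
eef_rot: [0.0, 1.0, 0.003, 0.002]
force: [-2.4, 1.3, 9.1]
gripper_width: 0.0146
finger_force: 69.2
scoop_lip 0.85 [0.2665 0.046  0.0514] [231. 204.]
scoop_grip 0.69 [0.4    0.046  0.0978] [274. 192.]
scoop 0.89 [0.3399 0.046  0.0413] [254. 208.]
cutout box [((256.8017272949219, 201.37069702148438), (16.019384384155273, 57.64352798461914), 66.80140686035156)]
nuts []
[0.38285171 0.04588489 0.07770385]
```

```bash
python3 -m pendant '[0,0,-0.002,0,0,0,-0.002,0,0,0,0,0]'
python3 - <<'E'
from h import *
S=snapshot("side");tilt(S,.046);print(manip.get_state()["tool_pos"])
E
python3 -m pendant '[0,0,0.005,0,0,0,0.01,0,0,0,0.012,0,0,0,0.012,0,0,0,0.012,0,0,0,0.012,0,0,0,0.012,0,0,0,0.012,0,0,0,0.012,0,0,0,0.01,0,0,0,0.005,0,0,0,0,0]'
python3 - <<'E'
from h import *
S=snapshot("side");tilt(S,.046);print(manip.get_state()["tool_pos"])
E
```

```text
t: 9.35
tool_pos: [0.3836, 0.0458, 0.0743]
eef_rot: [0.0, 1.0, 0.003, 0.003]
force: [-3.0, 0.7, 9.1]
gripper_width: 0.0149
finger_force: 71.2
scoop_lip 0.63 [0.274  0.046  0.0374] [233. 208.]
scoop_grip 0.59 [0.3839 0.046  0.092 ] [269. 193.]
scoop 0.79 [0.3361 0.046  0.0333] [253. 210.]
cutout box [((257.7484130859375, 203.66314697265625), (16.414587020874023, 58.91012954711914), 65.77225494384766)]
nuts []
[0.38363953 0.04584963 0.07432717]
t: 11.15
tool_pos: [0.3811, 0.0459, 0.1856]
eef_rot: [0.0, 1.0, 0.003, 0.0]
force: [0.8, 0.1, -2.4]
gripper_width: 0.0148
finger_force: 69.3
scoop_lip 0.78 [0.2695 0.046  0.144 ] [231. 175.]
scoop_grip 0.77 [0.3869 0.046  0.2069] [270. 157.]
scoop 0.72 [0.3455 0.046  0.1512] [256. 174.]
cutout box [((258.1000061035156, 168.20001220703125), (15.652474403381348, 62.60990524291992), 63.43495178222656)]
nuts [[291.0, 218.0]]
[0.38072245 0.04589384 0.18482026]
```

The tilt is about 28° and the scoop is lifted clear. I gently swing it round and over the hopper.

```bash
python3 -m pendant '[0.002,0.002,0,1,0.004,0.0035,0,3,0.004,0.0035,0,4,0.004,0.0035,0,5,0.004,0.0035,0,5,0.004,0.0035,0,5,0.004,0.0035,0,5,0.004,0.0035,0,5,0.004,0.0035,0,5,0.004,0.0035,0,5,0.004,0.0035,0,5,0.004,0.0035,0,5,0.004,0.0035,0,5,0.004,0.0035,0,5,0.004,0.0035,0,5,0.004,0.0035,0,5,0.004,0.0035,0,5,0.004,0.0035,0,5,0.004,0.0035,0,5,0.004,0.0035,0,2]'
python3 -m pendant '[0.004,0.0035,0,0,0.004,0.0035,0,0,0.004,0.0035,0,0,0.004,0.0025,0,0,0.002,0.0005,0,0,0,0,0,0]'
python3 - <<'E'
from h import *
st=manip.get_state();print(st["tool_pos"],st["force"]);T=snapshot("top");S=snapshot("side")
o={}
for n in("scoop_lip","scoop_grip","scoop"):
    r=[models.tip_of(n,s) for s in(T,S)]
    print(n,[(np.round(x[0]["xy"]),round(x[0]["p"],2)) if x else None for x in r], tri([(T,r[0][0]["xy"]),(S,r[1][0]["xy"])]).round(3) if all(r) else "")
for s in (T,S):print("nuts",[(np.round(d["xy"]).tolist(),round(d["p"],2)) for d in models.tip_of("nut0",s)])
out=np.zeros((500,800,3),np.uint8);out[:,:400]=cv2.resize(T["frame"][160:260,190:270],(400,500));out[:400,400:]=cv2.resize(S["frame"][110:230,240:360],(400,400));save(out,"st3.png")
E
```

```text
t: 13.95
tool_pos: [0.4591, 0.1147, 0.185]
eef_rot: [-0.0, 0.705, 0.71, -0.0]
force: [0.1, 0.3, -2.0]
gripper_width: 0.0148
finger_force: 69.3
t: 14.7
tool_pos: [0.477, 0.1279, 0.1853]
eef_rot: [-0.0, 0.705, 0.709, -0.0]
force: [-0.1, -0.6, -0.6]
gripper_width: 0.0147
finger_force: 69.3
[0.47704996 0.1278706  0.18527484] [-0.0679564  -0.5717709  -0.62572732]
scoop_lip [(array([287., 205.]), 0.73), (array([302., 181.]), 0.75)] [ 0.469 -0.078  0.179]
scoop_grip [(array([202., 193.]), 0.77), (array([304., 150.]), 0.97)] [0.48  0.132 0.207]
scoop [(array([226., 200.]), 0.68), (array([298., 176.]), 0.59)] [0.471 0.079 0.143]
nuts [([232.0, 187.0], 0.51), ([233.0, 202.0], 0.48), ([222.0, 199.0], 0.42), ([225.0, 189.0], 0.4), ([225.0, 193.0], 0.38), ([229.0, 195.0], 0.38)]
nuts [([308.0, 176.0], 0.61), ([296.0, 173.0], 0.59), ([305.0, 176.0], 0.59), ([308.0, 167.0], 0.57), ([297.0, 172.0], 0.44), ([303.0, 172.0], 0.37)]
```

All six nuts are still in the tilted scoop, over the hopper. Now I ease the grip to 20 N to see whether it sags further under gravity.

```bash
python3 -m pendant '[0,0.002,0,0,0,0.002,0,0,0,0.001,0,0,0,0,0,0]' - 20
cat > chk.py <<'E'
from h import *
st=manip.get_state();print(st["tool_pos"].round(4) if hasattr(st["tool_pos"],"round") else st["tool_pos"],st["force"]);S=snapshot("side");T=snapshot("top");P=np.array(st["tool_pos"])
for n in("scoop_lip","scoop_grip","scoop"):
    for nm,s in(("T",T),("S",S)):
        r=models.tip_of(n,s)
        print(n,nm,[(np.round(x["xy"]).tolist(),round(x["p"],2)) for x in r[:2]])
for s in (T,S):print("nuts",[(np.round(d["xy"]).tolist(),round(d["p"],2)) for d in models.tip_of("nut0",s) if d["p"]>.25])
for a in(20,28,35,45,55,65):
    t=np.radians(a);c,k=np.cos(t),np.sin(t);L=P+[0,-(.127*c+.003*k),.017-.127*k+.003*c];print(a,"lip would be T",proj(T,L).round(),"S",proj(S,L).round())
out=np.zeros((500,800,3),np.uint8);out[:,:400]=cv2.resize(T["frame"][160:260,190:270],(400,500));out[:400,400:]=cv2.resize(S["frame"][110:230,240:360],(400,400));save(out,"chk.png")
E
python3 chk.py
```

```text
t: 15.7
tool_pos: [0.477, 0.133, 0.1853]
eef_rot: [-0.0, 0.705, 0.709, -0.0]
force: [-0.5, 0.3, -2.0]
gripper_width: 0.0151
finger_force: 69.2
[0.477  0.133  0.1853] [-0.49918936  0.33831319 -1.97715858]
scoop_lip T [([247.0, 196.0], 0.56), ([268.0, 212.0], 0.48)]
scoop_lip S [([300.0, 180.0], 0.97)]
scoop_grip T [([201.0, 193.0], 0.68)]
scoop_grip S [([300.0, 149.0], 0.78)]
scoop T [([222.0, 198.0], 0.86)]
scoop S [([302.0, 174.0], 0.62)]
nuts [([232.0, 203.0], 0.54), ([218.0, 200.0], 0.53), ([228.0, 194.0], 0.51), ([229.0, 192.0], 0.44), ([223.0, 193.0], 0.42), ([232.0, 187.0], 0.38)]
nuts [([311.0, 167.0], 0.57), ([309.0, 172.0], 0.53), ([300.0, 177.0], 0.52), ([299.0, 171.0], 0.51), ([303.0, 172.0], 0.47), ([297.0, 172.0], 0.46)]
20 lip would be T [251. 196.] S [299. 177.]
28 lip would be T [249. 197.] S [299. 182.]
35 lip would be T [246. 199.] S [299. 185.]
45 lip would be T [241. 200.] S [299. 189.]
55 lip would be T [236. 201.] S [299. 191.]
65 lip would be T [229. 202.] S [300. 192.]
```

```bash
python3 -m pendant '[0,0,0,0,0,0,0,0,0,0,0,0]' 0 20; python3 chk.py | head -8
```

```text
t: 16.58
tool_pos: [0.477, 0.1329, 0.1853]
eef_rot: [-0.0, 0.705, 0.709, -0.0]
force: [0.1, 0.8, -1.7]
gripper_width: 0.0148
finger_force: 69.2
[0.477  0.1329 0.1853] [ 0.1337711   0.76490525 -1.65640936]
scoop_lip T []
scoop_lip S [([302.0, 182.0], 0.85)]
scoop_grip T [([200.0, 193.0], 0.55)]
scoop_grip S [([305.0, 152.0], 0.73)]
scoop T [([220.0, 197.0], 0.93)]
scoop S [([304.0, 172.0], 0.58)]
nuts [([216.0, 202.0], 0.46), ([226.0, 192.0], 0.43), ([231.0, 187.0], 0.37), ([228.0, 196.0], 0.36)]
```

The grip stays at 69 N when only the limit is lowered. The fingers appear to be position-locked at about 14.8 mm on the 16 mm handle. I ease the opening in tiny steps while watching the pad force.

```bash
python3 -m pendant '[0,0,0,0,0,0,0,0]' 0.17 20 | tail -2; python3 -m pendant '[0,0,0,0,0,0,0,0]' 0.176 20 | tail -2;  python3 chk.py | head -8
```

```text
gripper_width: 0.0144
finger_force: 67.6
gripper_width: 0.0149
finger_force: 44.3
[0.477  0.1329 0.1853] [-1.06391042 -0.54000751 -2.86364264]
scoop_lip T [([246.0, 196.0], 0.63)]
scoop_lip S [([301.0, 180.0], 0.56), ([309.0, 169.0], 0.54)]
scoop_grip T [([203.0, 194.0], 0.77), ([230.0, 187.0], 0.67)]
scoop_grip S [([303.0, 152.0], 0.97)]
scoop T [([219.0, 198.0], 0.94)]
scoop S [([301.0, 176.0], 0.84), ([279.0, 300.0], 0.21)]
nuts [([224.0, 191.0], 0.58), ([222.0, 194.0], 0.51), ([228.0, 197.0], 0.49), ([229.0, 204.0], 0.47), ([229.0, 189.0], 0.4), ([221.0, 201.0], 0.36)]
```

```bash
python3 -m pendant '[0,0,0,0,0,0,0,0]' 0.179 20 | tail -1; python3 -m pendant '[0,0,0,0,0,0,0,0]' 0.181 20 | tail -1;  python3 chk.py | sed -n '1,3p;8,9p'
```

```text
finger_force: 32.6
finger_force: 24.8
[0.477  0.1329 0.1853] [-0.079329    0.51614663 -2.10533295]
scoop_lip T [([248.0, 199.0], 0.89)]
scoop_lip S [([301.0, 180.0], 0.98), ([307.0, 172.0], 0.65)]
nuts [([290.0, 206.0], 0.56), ([227.0, 187.0], 0.55), ([227.0, 190.0], 0.53), ([229.0, 194.0], 0.52), ([229.0, 202.0], 0.5), ([224.0, 194.0], 0.39), ([222.0, 203.0], 0.35)]
nuts [([309.0, 174.0], 0.61), ([300.0, 173.0], 0.56), ([304.0, 173.0], 0.48), ([300.0, 174.0], 0.48), ([295.0, 170.0], 0.35), ([311.0, 169.0], 0.35)]
```

```bash
python3 -m pendant '[0,0,0,0,0,0,0,0]' 0.1825 20 | tail -1; python3 -m pendant '[0,0,0,0,0,0,0,0]' 0.1835 20 | tail -1;  python3 chk.py | sed -n '1,3p;8,9p'
```

```text
finger_force: 18.9
finger_force: 15.0
[0.477  0.1329 0.1853] [ 0.21708801  0.53404211 -1.84922827]
scoop_lip T [([247.0, 199.0], 0.91), ([388.0, 216.0], 0.65)]
scoop_lip S [([301.0, 179.0], 0.67), ([309.0, 171.0], 0.61)]
nuts [([223.0, 191.0], 0.61), ([218.0, 204.0], 0.56), ([229.0, 203.0], 0.48), ([231.0, 188.0], 0.48), ([222.0, 194.0], 0.44), ([229.0, 196.0], 0.44)]
nuts [([306.0, 171.0], 0.58), ([298.0, 168.0], 0.56), ([299.0, 174.0], 0.43), ([306.0, 174.0], 0.42), ([312.0, 171.0], 0.35), ([304.0, 175.0], 0.35)]
```

```bash
python3 -m pendant '[0,0,0,0]' 0.1845 20 | tail -1; python3 -m pendant '[0,0,0,0]' 0.1852 20 | tail -1;  python3 chk.py | sed -n '1,3p;8,9p'
```

```text
finger_force: 11.1
finger_force: 8.3
[0.477  0.1328 0.1853] [-0.73329793  0.32063874 -1.39430981]
scoop_lip T [([245.0, 200.0], 0.94)]
scoop_lip S [([302.0, 183.0], 0.9)]
nuts [([226.0, 203.0], 0.58), ([230.0, 192.0], 0.57), ([218.0, 201.0], 0.54), ([225.0, 190.0], 0.5), ([223.0, 194.0], 0.39), ([229.0, 190.0], 0.35)]
nuts [([310.0, 170.0], 0.59), ([306.0, 173.0], 0.54), ([303.0, 176.0], 0.52), ([298.0, 172.0], 0.43), ([310.0, 174.0], 0.42), ([294.0, 172.0], 0.39)]
```

It's starting to slip. I hold here and watch.

```bash
python3 -m pendant '[0,0,0,0,0,0,0,0,0,0,0,0]' 0.1852 20 | tail -1;  python3 chk.py | sed -n '1,3p;8,9p'
```

```text
finger_force: 8.4
[0.477  0.1329 0.1853] [-0.22185672 -0.7528312  -1.50484441]
scoop_lip T [([244.0, 197.0], 0.7)]
scoop_lip S [([302.0, 184.0], 0.58)]
nuts [([227.0, 190.0], 0.6), ([220.0, 201.0], 0.55), ([226.0, 205.0], 0.4), ([224.0, 189.0], 0.39), ([220.0, 196.0], 0.38), ([227.0, 196.0], 0.36), ([350.0, 224.0], 0.34)]
nuts [([303.0, 178.0], 0.51), ([300.0, 171.0], 0.5), ([296.0, 172.0], 0.4), ([312.0, 173.0], 0.39), ([299.0, 175.0], 0.36), ([309.0, 176.0], 0.36)]
```

```bash
python3 -m pendant '[0,0,0,0]' 0.1855 20 | tail -1;  python3 chk.py | sed -n '1,3p;8,9p'
```

```text
finger_force: 7.3
[0.477  0.1329 0.1853] [ 0.23485932 -0.10249664 -1.12510844]
scoop_lip T [([245.0, 202.0], 0.64), ([394.0, 209.0], 0.58)]
scoop_lip S [([302.0, 186.0], 0.74)]
nuts [([218.0, 193.0], 0.59), ([220.0, 191.0], 0.51), ([229.0, 190.0], 0.5), ([227.0, 197.0], 0.47), ([217.0, 200.0], 0.44), ([227.0, 202.0], 0.43)]
nuts [([306.0, 176.0], 0.57), ([297.0, 172.0], 0.56), ([310.0, 168.0], 0.39), ([306.0, 175.0], 0.39), ([304.0, 175.0], 0.38)]
```

```bash
python3 -m pendant '[0,0,0,0,0,0,0,0]' 0.1858 20 | tail -1;  python3 chk.py | sed -n '1,3p;8,9p'
```

```text
finger_force: 6.4
[0.477  0.1329 0.1854] [-0.086971    0.90827882 -0.93932233]
scoop_lip T [([239.0, 200.0], 0.93)]
scoop_lip S [([301.0, 188.0], 0.58)]
nuts [([241.0, 208.0], 0.51), ([243.0, 197.0], 0.39)]
nuts []
```

```bash
python3 -m pendant '[0,0,0,0,0,0,0,0]' 0.186 20 | tail -1;  python3 chk.py | sed -n '1,3p;8,9p'
```

```text
finger_force: 5.6
[0.477  0.1329 0.1853] [ 0.19907941 -1.1829166  -1.53110456]
scoop_lip T [([240.0, 201.0], 0.75)]
scoop_lip S [([301.0, 192.0], 0.74)]
nuts [([394.0, 212.0], 0.7), ([245.0, 197.0], 0.61), ([239.0, 207.0], 0.55)]
nuts []
```

The nuts have rolled out. I firm up the grip and look.

```bash
python3 -m pendant '[0,0,0,0,0,0,0,0,0,0,0,0]' 0 40 | tail -2;  python3 chk.py | sed -n '1,3p;8,9p'
```

```text
gripper_width: 0.0155
finger_force: 41.5
[0.477  0.1329 0.1853] [ 0.3430195   0.25037427 -1.53112435]
scoop_lip T [([238.0, 200.0], 0.96)]
scoop_lip S [([300.0, 191.0], 0.91)]
nuts [([236.0, 210.0], 0.52), ([427.0, 196.0], 0.43), ([240.0, 199.0], 0.37)]
nuts [([300.0, 174.0], 0.49)]
```

View pics/chk.png

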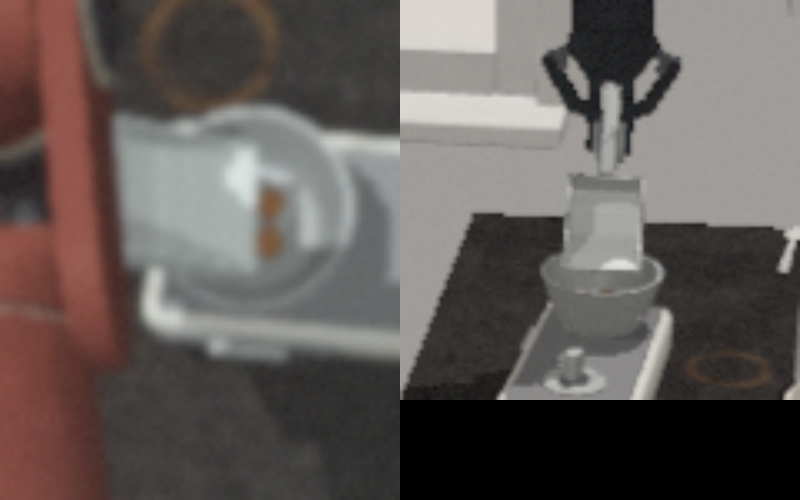

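The side crop shows the scoop empty above the hopper (605,265). Two nuts are visible in the hopper in the top crop (270,205)/(270,240), and the other four must be under the lip. I set the scoop down, letting the worktop lever it flat again.

```bash
python3 -m pendant '[0,0,0.02,0,0,0,0.02,0,-0.005,0.03,0,0,-0.005,0.045,0,0,-0.005,0.045,0,0,-0.005,0.045,0,0,-0.005,0.03,0,0,0,0.005,-0.05,0,0,0,-0.05,0,0,0,-0.04,0,0,0,0,0]' 0.181 25
python3 -m pendant '[0,0.006,-0.009,0,0,0.006,-0.009,0,0,0.006,-0.009,0,0,0.006,-0.009,0,0,0.006,-0.009,0,0,0.006,-0.009,0,0,0.006,-0.008,0,0,0.003,-0.006,0,0,0,-0.002,0,0,0,0,0]' 0.181 25
python3 - <<'E'
from h import *
st=manip.get_state();print(st["tool_pos"]);S=snapshot("side");T=snapshot("top")
for n in("scoop_lip","scoop_grip","scoop"):
    r=[models.tip_of(n,s) for s in(T,S)];print(n,tri([(T,r[0][0]["xy"]),(S,r[1][0]["xy"])]).round(3) if all(r) else [[(x["xy"],x["p"]) for x in q[:2]] for q in r])
print("nuts",[(np.round(d["xy"]).tolist(),round(d["p"],2)) for d in models.tip_of("nut0",T)])
cv2.imwrite("pics/k.png",T["frame"][:,:,::-1])
E
```

```text
t: 26.08
tool_pos: [0.4517, 0.3331, 0.085]
eef_rot: [-0.0, 0.705, 0.709, -0.001]
force: [0.2, -0.2, -0.2]
gripper_width: 0.016
finger_force: 25.1
t: 27.32
tool_pos: [0.4515, 0.3777, 0.0149]
eef_rot: [-0.0, 0.705, 0.709, -0.001]
force: [-0.6, -0.3, 0.9]
gripper_width: 0.0155
finger_force: 23.3
[0.45148113 0.377652   0.01487473]
scoop_lip [0.455 0.256 0.038]
scoop_grip [0.449 0.395 0.034]
scoop [ 0.453  0.336 -0.009]
nuts [([234.0, 199.0], 0.51), ([231.0, 210.0], 0.48), ([237.0, 204.0], 0.43), ([241.0, 206.0], 0.42), ([237.0, 198.0], 0.39)]
```

```bash
python3 -m pendant '[0,0,-0.002,0,0,0,-0.001,0,0,0,0,0]' 0.181 25 | tail -4
python3 -m pendant '[0,0,0,0,0,0,0,0,0,0,0,0,0,0,0.02,0,0,0,0.05,0,0,0,0.06,0,0,0,0.06,0,0,0,0.05,0,0,0,0,0]' 1
python3 - <<'E'
from h import *
np.set_printoptions(precision=4,suppress=True)
st=manip.get_state();print(st["q"]);S=snapshot("side");T=snapshot("top")
for n in("scoop_lip","scoop_grip","scoop"):
    r=[models.tip_of(n,s) for s in(T,S)];print(n,tri([(T,r[0][0]["xy"]),(S,r[1][0]["xy"])]).round(3) if all(r) else [[(x["xy"],x["p"]) for x in q[:2]] for q in r])
print("nuts",[(np.round(d["xy"]).tolist(),round(d["p"],2)) for d in models.tip_of("nut0",T)])
# knob sizes and shaft
for s,nm in((T,"T"),(S,"S")):
    for d in models.cut_out("knob",s)[:3]:
        m=d["mask"];ys,xs=np.where(m);w=xs.max()-xs.min()+1;h=ys.max()-ys.min()+1
        a,b=(atz(s,(xs.min()-.5,d["xy"][1]),.015),atz(s,(xs.max()+.5,d["xy"][1]),.015)) 
        print(nm,np.round(d["xy"]),round(d["p"],2),w,h,"width mm",np.linalg.norm(a-b)*1000)
for n in("knob","tin","spice_jar"):
    a=models.tip_of(n,T);b=models.tip_of(n,S)
    print(n,[[(x["xy"],tri([(T,x["xy"]),(S,y["xy"])]).round(3)) for y in b[:2]] for x in a[:2]])
E
```

```text
eef_rot: [0.0, 0.705, 0.709, 0.001]
force: [-1.1, 1.8, 1.9]
gripper_width: 0.0157
finger_force: 23.6
t: 29.28
tool_pos: [0.4544, 0.3794, 0.2609]
eef_rot: [0.001, 0.705, 0.709, 0.006]
force: [-0.3, 0.1, 0.2]
gripper_width: 0.0854
finger_force: 0.0
[ 0.5701 -0.0499  1.6665 -0.      1.5118  0.5645]
scoop_lip [ 0.473  0.307 -0.156]
scoop_grip [0.459 0.385 0.026]
scoop [ 0.452  0.329 -0.006]
nuts [([233.0, 201.0], 0.59), ([233.0, 210.0], 0.55), ([235.0, 198.0], 0.5), ([242.0, 201.0], 0.49), ([235.0, 204.0], 0.48), ([242.0, 206.0], 0.47)]
T [391. 213.] 0.72 16 18 width mm 45.39036178976942
T [428. 229.] 0.63 22 22 width mm 61.79100727304091
S [279. 293.] 0.83 20 25 width mm 46.54428112817699
S [252. 316.] 0.69 27 37 width mm 58.34791077236385
knob [[([422.5, 229.8], array([ 0.436, -0.454,  0.034])), ([422.5, 229.8], array([ 0.41 , -0.47 , -0.008]))]]
tin [[([347.4, 223.5], array([ 0.432, -0.256, -0.009]))], [([429.6, 198.3], array([ 0.464, -0.46 ,  0.117]))]]
spice_jar [[]]
```

Six nuts are now detected in the hopper, and the scoop lies level. The knob at top px (391,213) / side px (279,293) measures 45–46 mm wide. The other, at (428,229) / (252,316), measures 58–62 mm. The first fits the 46 mm given. I move on and look at the shaft from above with the wrist camera.

```bash
python3 -m pendant '[0.001,-0.03,0.01,0,0.001,-0.05,0.01,0,0.001,-0.055,0,0,0.001,-0.055,0,0,0.002,-0.055,0,0,0.002,-0.055,0,0,0.002,-0.055,0,0,0.002,-0.055,0,0,0,-0.03,0,0,0,-0.021,0,0,0,0,0,0,0,0,0,0]' 1
python3 - <<'E'
from h import *
np.set_printoptions(precision=4,suppress=True)
W=snapshot("wrist");cv2.imwrite("pics/wsh.png",W["frame"][:,:,::-1]);np.savez("wsh.npz",**{k:np.array(v) for k,v in W.items()})
r=models.tip_of("shaft_top",W);print([(x["xy"],x["p"],atz(W,x["xy"],.083)) for x in r[:3]]);c=r[0]["xy"] if r else proj(W,[.464,-.083,.083])
print(models.tip_of("hopper_in",W)[:1],c)
x,y=int(c[0]),int(c[1]);print(manip.get_state()["tool_pos"])
save(W["frame"][max(0,y-40):y+40,max(0,x-40):x+40],"shaft.png",7)
E
```

```text
t: 31.62
tool_pos: [0.464, -0.0826, 0.2723]
eef_rot: [-0.0, 0.705, 0.709, 0.0]
force: [-0.7, 0.3, 0.2]
gripper_width: 0.0851
finger_force: 0.0
[([276.1, 181.1], 0.54, array([ 0.4647, -0.0823,  0.083 ]))]
[{'xy': [290.9, 37.5], 'p': 0.92}] [276.1, 181.1]
[ 0.464  -0.0823  0.2723]
```

```bash
python3 -m pendant '[0,-0.03,0,0,0,-0.05,0,0,0,-0.055,0,0,0,-0.055,0,0,0,-0.05,0,0,0,-0.04,0,0,0,-0.02,0,0,0,0,0,0,0,0,0,0]' 1
python3 - <<'E'
from h import *
np.set_printoptions(precision=4,suppress=True)
W=snapshot("wrist");cv2.imwrite("pics/wkn.png",W["frame"][:,:,::-1]);np.savez("wkn.npz",**{k:np.array(v) for k,v in W.items()})
for n,z in(("knob",0),("knob_seat",.018)):print(n,[(np.round(x["xy"],1),round(x["p"],2),atz(W,x["xy"],z)) for x in models.tip_of(n,W)[:3]])
for d in models.cut_out("knob",W)[:2]:
    m=d["mask"];ys,xs=np.where(m);print("mask",d["xy"],d["p"],xs.min(),xs.max(),ys.min(),ys.max())
for n in("tin","spice_jar"):print(n,[(np.round(x["xy"]),round(x["p"],2),atz(W,x["xy"],0)) for x in models.tip_of(n,W)[:2]])
print(manip.get_state()["tool_pos"])
A=cv2.imread("pics/wsh.png")[146:216,241:311];k=models.tip_of("knob",W)[0]["xy"]
out=np.zeros((560,800,3),np.uint8);out[:420,:420]=0;out[:380,:380]=cv2.resize(A,(380,380),interpolation=cv2.INTER_CUBIC)
B=W["frame"][:,:,::-1];x,y=int(k[0]),int(k[1]);c=proj(W,[.462,-.384,.02]);print(c)
B=B[110:250,200:350];out[:392,380:800]=cv2.resize(B,(420,392),interpolation=cv2.INTER_CUBIC)
C=cv2.resize(W["frame"][:,:,::-1],(224,168));out[392:,380:604]=C
cv2.imwrite("pics/comb.png",out)
E
```

```text
t: 32.9
tool_pos: [0.4644, -0.3817, 0.2724]
eef_rot: [-0.0, 0.705, 0.71, 0.0]
force: [-0.8, -0.4, -1.0]
gripper_width: 0.0853
finger_force: 0.0
knob [(array([231.2, 249.3]), 0.84, array([ 0.41  , -0.4853,  0.    ])), (array([271.8, 168. ]), 0.61, array([ 0.4603, -0.3829,  0.    ]))]
knob_seat [(array([267.4, 165.4]), 0.77, array([ 0.4555, -0.377 ,  0.018 ])), (array([230.9, 255.3]), 0.74, array([ 0.4118, -0.4856,  0.018 ]))]
mask [233.4, 252.6] 0.95 201 256 225 283
mask [269.1, 170.0] 0.85 248 291 148 189
tin [(array([246.,  56.]), 0.6, array([ 0.4325, -0.2622,  0.    ]))]
spice_jar [(array([308., 250.]), 0.7, array([ 0.5056, -0.4855,  0.    ]))]
[ 0.4642 -0.3824  0.2725]
[273.1644 171.9956]
```

View pics/comb.png

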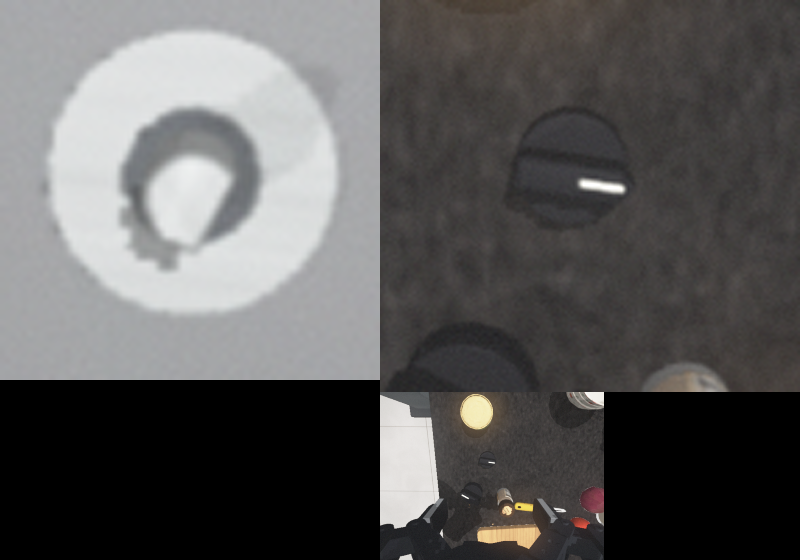

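In the left crop, the shaft's top has its flat edge running from (234,182) to (200,243), facing lower right. In the right crop, the small knob is at (570,168), with its white line from (579,182) to (624,189) pointing right. The larger look-alike (460,360) and the jar cap (695,380) are well separate from it. I confirm the small one as the 46 mm knob and compute the angles.

```bash
python3 - <<'E'
from h import *
np.set_printoptions(precision=4,suppress=True)
A=dict(np.load("wsh.npz",allow_pickle=True));B=dict(np.load("wkn.npz",allow_pickle=True))
g=cv2.cvtColor(A["frame"],cv2.COLOR_RGB2GRAY)[146:216,241:311]
p,q=atz(A,(284.1,179.5),.083),atz(A,(277.8,190.75),.083);d=(q-p)[:2];c=atz(A,(276,182.8),.083)
n=np.array([d[1],-d[0]]);n*=np.sign(n@((p+q)/2-c)[:2]);print("hand flat normal",np.degrees(np.arctan2(n[1],n[0])),"center approx",c, "edge len mm",np.linalg.norm(d)*1e3)
# fine: upsampled contour of bright top face
u=cv2.resize(g,None,fx=6,fy=6,interpolation=cv2.INTER_CUBIC)
for th in(185,195,205,215):
    b=(u>th).astype(np.uint8);b[:]=b;nlab,l,st,ce=cv2.connectedComponentsWithStats(b);k=l[int(36.8*6),int(35*6)]
    if k and st[k,4]<40000:
        cn=max(cv2.findContours((l==k).astype(np.uint8),cv2.RETR_EXTERNAL,cv2.CHAIN_APPROX_NONE)[0],key=len)[:,0]
        W=np.array([atz(A,(x/6+241-.4,y/6+146-.4),.083)[:2] for x,y in cn])
        h=cv2.convexHull((W*1e5).astype(np.float32))[:,0]/1e5;m=(W.max(0)+W.min(0))/2
        e=np.roll(h,-1,0)-h;i=np.argsort(-np.linalg.norm(e,axis=1))[:2];print(th,st[k,4],"bbox",(W.max(0)-W.min(0))*1e3,m,[(np.degrees(np.arctan2(-e[j,0],e[j,1])),np.linalg.norm(e[j])*1e3) for j in i])
a,b=atz(B,(271.07,175),.048),atz(B,(287.1,177.5),.048);v=(b-a)[:2];print("line",a,b,np.degrees(np.arctan2(v[1],v[0])),np.linalg.norm(v)*1e3)
g=cv2.cvtColor(B["frame"],cv2.COLOR_RGB2GRAY)[165:190,255:300];ys,xs=np.where(g>110);f=cv2.fitLine(np.c_[xs+255.,ys+165.].astype(np.float32),cv2.DIST_L2,0,.01,.01).ravel()
a=atz(B,f[2:]-8*f[:2],.048);b=atz(B,f[2:]+8*f[:2],.048);v=(b-a)[:2];print("line fit",len(xs),np.degrees(np.arctan2(v[1],v[0])),"mod180",atz(B,f[2:],.048))
# skirt circle: crop px center (570,168),r~58 -> seen at about z .023
for z in(.012,.023):print("skirt c",z,atz(B,(200+(570-380)/2.8,110+168/2.8),z))
S=snapshot("side");T=snapshot("top")
for n in("shaft_top",):
    r=[models.tip_of(n,s) for s in(T,S)];print(n,tri([(A,(276,182.8)),(T,(287,207.5)),(S,(292,215.3))]),tri([(A,(276.,182.8)),(S,(292,215.3))]))
k=[models.tip_of("knob",s) for s in(T,S)];print([[ (x["xy"],round(x["p"],2)) for x in q] for q in k])
E
```

```text
hand flat normal -28.263913646691307 center approx [ 0.4646 -0.084   0.083 ] edge len mm 12.390495947080726
195 5914 bbox [13.8285 15.7393] [ 0.4641 -0.0838] [(np.float32(-28.419046), np.float32(5.9038973)), (np.float32(-27.143642), np.float32(5.425554))]
205 5523 bbox [13.2024 15.1045] [ 0.4641 -0.0838] [(np.float32(-27.379147), np.float32(4.7134647)), (np.float32(-29.319029), np.float32(4.4692035))]
215 5017 bbox [12.5745 14.6184] [ 0.4641 -0.0837] [(np.float32(-31.675442), np.float32(4.7714863)), (np.float32(-27.69625), np.float32(3.9968412))]
line [ 0.46   -0.3822  0.048 ] [ 0.4766 -0.3847  0.048 ] -8.635679534354525 16.888614701827994
line fit 64 -7.045541618558667 mod180 [ 0.468  -0.3832  0.048 ]
skirt c 0.012 [ 0.4559 -0.3832  0.012 ]
skirt c 0.023 [ 0.4561 -0.3813  0.023 ]
shaft_top [ 0.4641 -0.0825  0.0815] [ 0.4651 -0.0841  0.0823]
[[([425.3, 227.6], 0.63), ([268.1, 209.0], 0.31)], [([252.1, 325.6], 0.85)]]
```

The shaft flat faces −28° and the knob's x axis points at −7.5°, so after the grasp I need to turn about −20.5°. Shaft axis ≈ (0.4645,−0.0838), knob axis ≈ (0.456,−0.382). I rotate the tool, descend partway and re-measure.

```bash
python3 -m pendant '[-0.002,0.001,-0.01,8,-0.002,0,-0.01,10.5,-0.002,0,-0.01,10.5,-0.002,0,-0.01,10.5,0,0,-0.02,10.5,0,0,-0.02,10.5,0,0,-0.02,10.5,0,0,-0.02,8,0,0,0,3,0,0,0,0,0,0,0,0]' 1
python3 - <<'E'
from h import *
np.set_printoptions(precision=4,suppress=True)
st=manip.get_state();print(st["tool_pos"],st["q"])
W=snapshot("wrist");cv2.imwrite("pics/wk2.png",W["frame"][:,:,::-1])
m=[d for d in models.cut_out("knob",W)];print([(np.round(d["xy"]),round(d["p"],2)) for d in m])
e=proj(W,[.456,-.382,.03]);print("expect",e)
d=min(m,key=lambda d:np.hypot(*(np.array(d["xy"])-e)));k=cv2.dilate(d["mask"].astype(np.uint8),np.ones((5,5)))
g=cv2.cvtColor(W["frame"],cv2.COLOR_RGB2GRAY);ys,xs=np.where((g>130)&(k>0));pts=np.c_[xs,ys].astype(np.float32);f=cv2.fitLine(pts,cv2.DIST_L2,0,.01,.01).ravel()
pr=(pts-f[2:])@f[:2];E=[atz(W,f[2:]+t*f[:2],.048) for t in(pr.min(),pr.max())];E.sort(key=lambda p:p[0]);v=(E[1]-E[0])[:2]
print(len(xs),E,np.degrees(np.arctan2(v[1],v[0])),np.linalg.norm(v))
ys,xs=np.where(d["mask"]);print("mask box",xs.min(),xs.max(),ys.min(),ys.max())
print("models",[(np.round(x["xy"]),round(x["p"],2),atz(W,x["xy"],.018)) for x in models.tip_of("knob_seat",W)[:2]])
x0,y0=int(e[0]),int(e[1]);out=cv2.resize(W["frame"][max(0,y0-70):y0+70,max(0,x0-90):x0+90],(720,560));save(out,"kcrop.png")
for z,r in((.048,.021),):
    u=v/np.linalg.norm(v)
    print("axis if line ends 20mm from axis",E[1][:2]-.020*u)
E
```

```text
t: 34.92
tool_pos: [0.4562, -0.3824, 0.1528]
eef_rot: [0.0, 0.067, 0.998, -0.0]
force: [-0.2, 0.2, 0.2]
gripper_width: 0.0852
finger_force: 0.0
[ 0.4562 -0.3824  0.1528] [-0.8226  0.0426  1.7573 -0.      1.3408 -2.2585]
[(array([281., 198.]), 0.91), (array([140., 160.]), 0.84), (array([443., 145.]), 0.58)]
expect [277.8962 200.1172]
102 [array([ 0.4602, -0.3818,  0.048 ]), array([ 0.4761, -0.3841,  0.048 ])] -8.298542827555936 0.016098812985415014
mask box 250 307 165 236
models [(array([280., 194.]), 0.77, array([ 0.4546, -0.3799,  0.018 ])), (array([142., 158.]), 0.67, array([ 0.4118, -0.4823,  0.018 ]))]
axis if line ends 20mm from axis [ 0.4563 -0.3813]
```

The re-measurement agrees: line at −8.3°, axis (0.456,−0.381). I descend and grip the bar.

```bash
python3 -m pendant '[0,0.001,-0.045,0,0,0,-0.045,0,0,0,-0.025,0,0,0,-0.0105,0,0,0,0,0]' 1 | head -2
python3 -m pendant '[0,0,0,0,0,0,0,0,0,0,0,0,0,0,0,0,0,0,0,0]' 0 70
python3 -m pendant '[0,0,0.03,0,0,0,0.05,0,0,0,0.05,0,0,0,0.01,0,0,0,0,0]'
python3 - <<'E'
from h import *
np.set_printoptions(precision=4,suppress=True)
st=manip.get_state();print(st["tool_pos"])
W=snapshot("wrist");T=snapshot("top");S=snapshot("side");cv2.imwrite("pics/wk3.png",W["frame"][:,:,::-1])
for s in (W,S,T):print([(np.round(d["xy"]),round(d["p"],2)) for d in models.tip_of("knob",s)])
print("expect S",proj(S,np.array(st["tool_pos"])-[0,0,.027]))
g=cv2.cvtColor(W["frame"],cv2.COLOR_RGB2GRAY)
e=proj(W,np.array(st["tool_pos"])+[.012,0,.021]);print("expect line W",e)
for n in("tin","spice_jar"):
    r=[models.tip_of(n,s) for s in(T,S)];print(n,[(np.round(q[0]["xy"]),round(q[0]["p"],2)) if q else None for q in r])
E
```

```text
t: 35.7
tool_pos: [0.456, -0.3811, 0.0268]
t: 36.33
tool_pos: [0.4564, -0.3815, 0.0274]
eef_rot: [0.0, 0.067, 0.998, -0.0]
force: [-0.6, -0.3, 3.5]
gripper_width: 0.0122
finger_force: 71.8
t: 36.95
tool_pos: [0.456, -0.3811, 0.1668]
eef_rot: [0.0, 0.067, 0.998, -0.0]
force: [-0.1, -0.1, -0.9]
gripper_width: 0.0125
finger_force: 71.3
[ 0.456  -0.3811  0.1668]
[(array([157., 153.]), 0.93), (array([274., 250.]), 0.92)]
[(array([280., 250.]), 0.75), (array([253., 328.]), 0.62)]
[(array([426., 229.]), 0.74), (array([288., 206.]), 0.42)]
expect S [278.127 246.232]
expect line W [282.9906 323.577 ]
tin [(array([349., 223.]), 0.51), (array([273., 274.]), 0.85)]
spice_jar [(array([237., 208.]), 0.69), (array([296., 327.]), 0.76)]
```

The knob is held, with 71 N on the 14 mm bar. I carry it over the shaft and turn it −20.4°.

```bash
python3 -m pendant '[0.001,0.03,0,0,0.001,0.045,0,0,0.001,0.05,0,-5,0.001,0.05,0,-5.2,0.001,0.05,0,-5.2,0.001,0.04,0,-5,0.0015,0.025,0,0,0.001,0.0073,0,0,0,0,0,0,0,0,-0.025,0,0,0,-0.02,0,0,0,-0.006,0,0,0,0,0]'
python3 -m pendant '[0,0,-0.003,0,0,0,-0.003,0,0,0,-0.003,0,0,0,0,0]'
```

```text
t: 39.08
tool_pos: [0.4644, -0.0845, 0.1158]
eef_rot: [-0.0, 0.243, 0.97, -0.0]
force: [0.4, -1.0, -0.0]
gripper_width: 0.0124
finger_force: 71.3
t: 39.58
tool_pos: [0.4643, -0.0837, 0.1065]
eef_rot: [-0.0, 0.243, 0.97, 0.0]
force: [0.3, -0.3, -1.1]
gripper_width: 0.0123
finger_force: 71.3
```

```bash
python3 -m pendant '[0,0,-0.003,0,0,0,-0.003,0,0,0,0,0]'|sed -n '2p;4p'; python3 -m pendant '[0,0,-0.003,0,0,0,-0.003,0,0,0,0,0]'|sed -n '2p;4p'
```

```text
tool_pos: [0.4642, -0.0837, 0.1004]
force: [-0.7, 0.1, -0.8]
tool_pos: [0.4642, -0.0837, 0.0944]
force: [0.8, 1.2, -0.4]
```

No resistance 15 mm down, so the bore is sliding onto the shaft. I keep pressing.

```bash
python3 -m pendant '[0,0,-0.002,0,0,0,-0.002,0,0,0,0,0]'|sed -n '2p;4p'; python3 -m pendant '[0,0,-0.002,0,0,0,-0.002,0,0,0,0,0]'|sed -n '1p;2p;4p'
```

```text
tool_pos: [0.4647, -0.0839, 0.0912]
force: [-1.0, -0.4, 3.4]
t: 41.08
tool_pos: [0.4647, -0.0839, 0.0871]
force: [-2.6, 0.1, 4.6]
```

```bash
python3 -m pendant '[0,0,-0.001,0,0,0,-0.001,0,0,0,0,0,0,0,0,0]'|sed -n '1p;2p;4p'; python3 -m pendant '[0,0,-0.001,0,0,0,-0.001,0,0,0,0,0,0,0,0,0]'|sed -n '1p;2p;4p;6p'
```

```text
t: 41.58
tool_pos: [0.465, -0.084, 0.0867]
force: [-5.5, 1.7, 13.5]
t: 42.08
tool_pos: [0.4652, -0.0841, 0.0865]
force: [-10.0, 2.4, 23.2]
finger_force: 74.8
```

There's a hard stop at z ≈ 0.0866 with the force climbing. I back off slightly and verify with a side crop that the knob is seated and the shaft is at its stop.

```bash
for i in 1 2; do python3 -m pendant '[0,0,0.001,0,0,0,0,0]'|sed -n '2p;4p'; done
python3 - <<'E'
from h import *
np.set_printoptions(precision=4,suppress=True)
S=snapshot("side");W=snapshot("wrist");st=manip.get_state();print(st["tool_pos"],st["force"],st["wrist_torque"])
for s in(S,W):
    for n in("knob","knob_seat"):print(n,[(np.round(d["xy"],1),round(d["p"],2)) for d in models.tip_of(n,s)[:3]])
for z in(.055,.057,.0596,.065):print(z,"front skirt bottom S",proj(S,[.4647,-.107,z]),"axis",proj(S,[.4647,-.084,z]))
u=cv2.resize(S["frame"][175:245,255:335],(640,560),interpolation=cv2.INTER_CUBIC)
for z,c in((.055,(255,0,0)),(.057,(0,255,0)),(.065,(0,0,255)),(.105-.01,(255,255,0))):
    p=(proj(S,[.4647,-.107,z])-[255,175]+.5)*8;cv2.circle(u,tuple(int(v) for v in p),2,c,-1)
save(u,"fin.png")
E
```

```text
tool_pos: [0.4651, -0.084, 0.0867]
force: [-7.2, 1.8, 17.4]
tool_pos: [0.465, -0.084, 0.0867]
force: [-5.2, 2.0, 12.6]
[ 0.465  -0.084   0.0867] [-4.6308  1.5521 12.9301] [0.3552 1.0121 0.0033]
knob [(array([294.9, 224.5]), 0.75), (array([251.8, 326. ]), 0.56)]
knob_seat [(array([253.8, 314.3]), 0.65), (array([287.3, 213.1]), 0.62)]
knob [(array([274.1, 249.2]), 0.78)]
knob_seat [(array([530.7, 149.4]), 0.19)]
0.055 front skirt bottom S [290.821  227.6074] axis [291.4648 224.0901]
0.057 front skirt bottom S [290.8386 226.9592] axis [291.4825 223.4495]
0.0596 front skirt bottom S [290.8615 226.1156] axis [291.5055 222.6157]
0.065 front skirt bottom S [290.9092 224.3594] axis [291.5534 220.88  ]
```

View pics/fin.png

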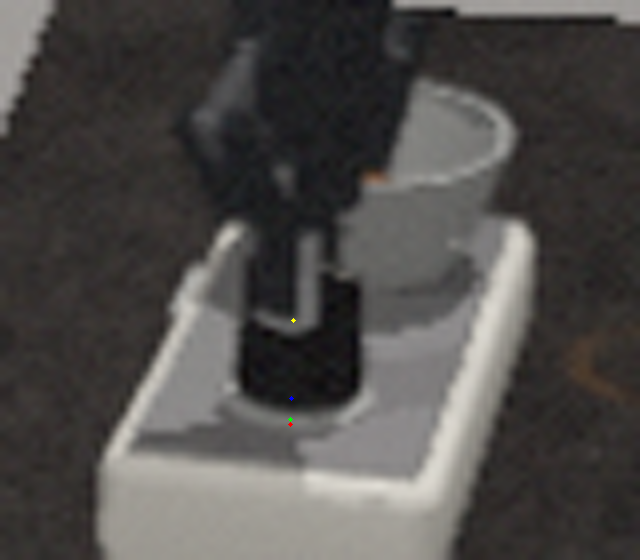

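The crop shows the knob on the shaft with its skirt bottom (300,408) almost down at the mill's ring. By geometry the stop came about 2.5 mm early, though, so I check the spring curve for a jam, averaging the force at a few heights.

```bash
cat > f.py <<'E'
from h import *
F=[];
for i in range(6):
    snapshot("side");st=manip.get_state();F.append(np.r_[st["tool_pos"],st["force"]])
print(st["t"],np.mean(F,0).round(4))
E
python3 f.py
python3 -m pendant '[0,0,0.002,0,0,0,0,0]'>/dev/null; python3 f.py
python3 -m pendant '[0,0,0.002,0,0,0,0,0]'>/dev/null; python3 f.py
python3 -m pendant '[0,0,0.0025,0,0,0,0,0]'>/dev/null; python3 f.py
python3 -m pendant '[0,0,0.0025,0,0,0,0,0]'>/dev/null; python3 f.py
```

```text
43.175 [ 0.465  -0.084   0.0867 -5.0586  1.4539 13.066 ]
43.725 [ 0.4649 -0.084   0.0873 -1.5174  0.3252  4.922 ]
44.275 [ 0.4648 -0.0839  0.089   0.169  -0.2871  3.9404]
44.825 [ 0.4645 -0.0838  0.0912  1.6632 -0.4436  2.3876]
45.375 [ 0.4639 -0.0836  0.0932 -0.2263 -0.0895 -0.2234]
```

Releasing gives a clean spring slope, and the seat is at about z = 0.0925–0.0935 with a stop at 0.0866. I repeat the press with a small lateral relief to see whether it goes any lower.

```bash
python3 -m pendant '[-0.0008,0.0004,-0.003,0,0,0,-0.003,0,0,0,-0.002,0,0,0,0,0]'>/dev/null; python3 f.py
python3 -m pendant '[0,0,-0.001,0,0,0,0,0]'>/dev/null; python3 f.py
python3 -m pendant '[0,0,-0.001,0,0,0,0,0]'>/dev/null; python3 f.py
python3 -m pendant '[0,0,0,3,0,0,0,0]'>/dev/null; python3 f.py
python3 -m pendant '[0,0,0,-6,0,0,0,0]'>/dev/null; python3 f.py
```

```text
46.175 [ 0.4643 -0.0837  0.0868 -1.3087  0.0434  6.367 ]
46.725 [ 0.4644 -0.0837  0.0868 -3.7395  0.4967 11.9068]
47.275 [ 0.4645 -0.0838  0.0867 -6.3573  0.9927 17.0143]
47.825 [ 0.4651 -0.0839  0.0867 -4.1506  1.1125 14.5761]
48.375 [ 0.4655 -0.084   0.0867 -2.5069  0.4055 13.3842]
```

The stop stays at 0.0867 despite the lateral shift, a ±3° wiggle and 17 N. The knob is therefore seated and the shaft is on its end stop. I re-centre the angle, keep pressing and hand in.

```bash
python3 -m pendant '[0,0,0,3,0,0,0,0,0,0,0,0]'; python3 f.py; python3 -c "
from bench import manip
print(manip.sign_off())"
```

```text
t: 48.75
tool_pos: [0.4658, -0.084, 0.0868]
eef_rot: [0.002, 0.243, 0.97, -0.0]
force: [-2.1, 0.8, 13.2]
gripper_width: 0.0125
finger_force: 73.2
49.05 [ 0.4658 -0.0841  0.0867 -1.4082  0.5801 12.4946]
the job is handed in; nothing more can be done
None
```

I handed in at about 49 s: six nuts detected in the hopper, the empty scoop flat on the worktop, and the knob on the D-shaft held down at a hard stop (13 N) that came 2–3 mm early by my geometry, so I took it for the end stop; the tin and spice jar were not touched.

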